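Recover the burnt capacitor from the freezer's control box

ROBOT

A 6-joint arm with a two-finger parallel gripper is mounted at the origin on the work surface. World frame = base frame: x ahead of the robot, y to its left, z up, the work surface at z = 0. Lengths are in mm, angles in rad, forces in N, time in s.
With the tool pointing down it reaches from about 400 to 925 mm from the base axis. Payload 12.5 kg.
Tool frame: the origin (TCP) lies midway between the tips of the shut fingers; the grasp point (between the pads) lies 19 mm behind it (env.tcp_to_grasp is the distance from the TCP to the grasp point, in mm); z points along the fingers, y is the line along which they close (so a half turn about z gives the same grasp; the last joint's range is limited). The gripper opens to 95 mm and grips with 3 to 60 N. Pads are 20 mm wide; open, the fingers measure 119 mm over their backs; the gripper's body (75 mm by 180 mm) begins 59 mm behind the grasp point.
Start: joints at [1.16, 0.491, 1.559, -0, 1.092, -0.106], TCP at [187.547, 596.215, 214.661] pointing down, gripper open.
Joint ranges: [-3.1, 3.1], [-0.84, 2.19], [0.05, 2.79], [-1.13, 4.28], [0.06, 2.93], [-2.69, 2.69]. Speed limits (rad/s): [2.22, 2.22, 2.79, 3.14, 3.14, 3.14].

INTERFACE

Orientations are given as [roll, pitch, yaw] about the fixed x, y, z axes, in that order (R = Rz(yaw) Ry(pitch) Rx(roll)).
In Python, from cell import env gives the robot as it stands. The module is installed in compiled form; this text tells all that it offers.
- The arm moves only by the tool step_arm, never from a script. Its argument "plan" is a list that holds one entry, the list of rows, each a list of 5 numbers: the shift along the tool's x, y, z in mm, then the turn about the tool's z in degrees, then the opening, from -1 (shut) to 1 (fully open). A call has 1 to 8 rows; each row is the pose to reach, as a shift and turn from the pose commanded when the call began, along the tool's axes at that moment; what a row does not reach only later rows make up. A row lasts 1/12 s, in which the tool goes at most 41.7 mm and 7.16 degrees, less where a joint would pass 70% of its speed; a pose out of reach is approached as far as the arm can. A call with a gripper value outside its range is refused whole. The fingers move at their own pace and stop on an object; the grip force is fixed at half the most. Time passes only in rows, so rows that repeat a pose let the fingers close. It gives the time, the measured TCP pose, the force, the opening and the grip force at its end, in the units of the state.
- env.state(): the state, without advancing time (a new reading comes with each control period).
- env.read_camera(name): name is "scene" or "top" or "wrist"; returns the picture (420x560x3 uint8, blue, green, red); there is no depth.
- env.get_calibration(name): a dict with "K" (3x3 intrinsics, pixels), "D" ([k1, k2, p1, p2, k3] as OpenCV has them; the pictures are not rectified), "extrinsics" (4x4, takes a point from world to camera coordinates). Camera axes: x right, y up, looking along -z (the intrinsics and any distortion apply to the point x, -y, -z); pixel columns grow to the right and rows downward; lengths in mm; the calibration is good to about 2 mm. A picture is of the moment at which its call begins: read the wrist's pose just before it. get_calibration takes no time and is no camera call; for the wrist camera it gives the pose at the moment of the call.
- env.job_done(): hands the job in; it is judged then, once.
The state is a dict: "t": time; "joints": joint angles; "qvel": joint speeds; "tau": joint torques, N m; "eef_pos": TCP position; "tcp_rot": TCP orientation; "ft_force": force on the tool from outside, world axes, zero at the start; "moment": the same for the moment, N m; "opening": opening from 0.0 (shut) to 1.0 (fully open); "grip_force": force on a finger pad.
Only numpy, scipy, OpenCV 4.12 (cv2) and the standard library are available. Lean on these libraries where they do the work, as an engineer would, in place of code of your own. Each camera call takes 0.05 s, during which the arm holds its last target. There are 200 camera calls.

TASK

Lift the loose grey cover off the freezer's cream control box by its red handle and set it down flat, handle up, in the middle of the blue mat. Then take the burnt capacitor out of the box and lay it gently, level and centred, in the two V-shaped rests of the white evidence tray. Drop nothing, leave the control box standing where it is, disturb none of the other things, and let go of everything at the end.

Things in the scene. Friction and masses are not known exactly. Their poses are not given: they have to be found in the camera images.
- control_box: loose cream metal box, open on top under its cover: 180 (its x) x 140 (its y) x 66 mm high, walls and floor 4 mm, about 1 kg. Origin: centre of the underside, z up. The capacitor lies inside along the box's x; at the +x end a black terminal block 30 x 70 mm reaches 38 mm above the underside, its near face 51 mm from the box's centre.
- cover: loose grey cover on the box, 191 (x) x 151 (y) x 3 mm plate; a skirt 16 mm deep hangs outside the box walls with 2.5 mm play: lift straight up 20 mm or more to clear. 0.25 to 0.5 kg, balanced under the handle. Origin: centre of the plate's underside, z up; 66 mm above the box's underside when on the box, 16 mm above the mat's top when standing on it.
- cover_handle (a point): centre of the cover's red bridge handle, 38 mm above the cover's origin. The bar is 100 mm long along the cover's x, 12 mm wide (its y), 10 mm high, with 30 mm of free space under it between two legs whose centres are 45 mm either side of the middle. Axes as the cover.
- capacitor: scorched brown cylinder, one end black, 42 mm diameter, 100 mm long, 0.11 to 0.22 kg. Origin: middle of its axis; x along the axis (roll about x means nothing). At first under the cover in two V rests in the box: axis along the box's x, 32 mm above its underside, middle about 22 mm from its centre towards -x; 45 mm free on each side, 31 mm along to each rest.
- mat: blue mat fixed to the surface, 240 (its x) x 200 (its y) x 4 mm thick. Origin: centre of the underside, z up.
- tray: white evidence tray, fixed, 200 (its x) x 150 (its y) mm, walls 28 mm high, 4 mm thick, floor 4 mm, with two orange V rests across it. Origin: centre of the underside, z up. The capacitor lies along the tray's x.
- tray_rest (a point): where the capacitor's middle belongs: 32 mm above the tray's underside, midway between the two V rests, which stand 36 mm either side along the tray's x, are 10 mm thick and open upward at 90 degrees to 55 mm wide; the top of the rests is 6 mm below this point. Axes as the tray.
- spray_can: bystander: scorched brown-red can, 52 mm diameter, 170 mm high, upright; origin at the underside
- screwdriver: bystander: screwdriver with yellow handle, 200 mm long, lying
- wrench: bystander: steel wrench, 180 mm long, lying
- paint_tin: bystander: steel tin, 90 mm diameter, 110 mm high; origin at the underside
- battery: bystander: burnt black battery, 65 x 150 x 90 mm high; origin at the underside
- jar: bystander: amber jar, 70 mm diameter, 90 mm high; origin at the underside
- torch: bystander: yellow torch, 182 mm long along its y, 34 mm high; origin at the underside

How it is judged:
By the outcome, as a careful person would: the job done as asked, in the order asked, and still so for the second after the job is handed in, with the robot touching nothing.
It also fails if it takes over 64 s, if anything falls off the work surface, if the arm or the gripper's body presses on something with over 40 N, if the wrist force passes 120 N, or if a joint passes its speed limit or range.

## Working session

There is one attempt and no reset: what is moved stays moved. The work goes in short steps, Python scripts to look and compute and a tool call to move; the robot and the scene stay as the last step left them, time stands still between calls to the robot, and variables do not carry over. Pictures are saved under pics/ and viewed, at most 10 in all, crops included, and the job is handed in when it is done.

Besides the shell and the picture viewer there is one more tool, called after "Request:" as name([rows], argument=value, ...), one row to a line, values as JSON. step_arm: Moves the arm, as the interface text tells. Its arguments: {"type":"object","properties":{"plan":{"type":"array"}},"required":["plan"]}

```bash
mkdir -p pics
cat > h.py <<'E'
import numpy as np, cv2
from cell import env
F=np.diag([1,-1,-1.])
def ray(cal,uv,z):
    K,D,E=np.array(cal["K"],float),np.array(cal["D"],float),np.array(cal["extrinsics"],float)
    p=cv2.undistortPoints(np.array(uv,float).reshape(-1,1,2),K,D).reshape(-1,2)
    R,t=E[:3,:3],E[:3,3]; c=-R.T@t
    d=np.c_[p[:,0],-p[:,1],-np.ones(len(p))]@R
    return c+d*((np.broadcast_to(z,len(p))-c[2])/d[:,2])[:,None]
def proj(cal,P):
    K,D,E=np.array(cal["K"],float),np.array(cal["D"],float),np.array(cal["extrinsics"],float)
    R=F@E[:3,:3]; t=F@E[:3,3]
    return cv2.projectPoints(np.array(P,float).reshape(-1,3),cv2.Rodrigues(R)[0],t,K,D)[0].reshape(-1,2)
E
python3 - <<'E'
from h import *
for n in("top","scene"):
    im=env.read_camera(n); cv2.imwrite(f"pics/{n}0.png",cv2.resize(im,(800,600)) if n=="top" else im)
    c=env.get_calibration(n);E=np.array(c["extrinsics"]);print(n,-E[:3,:3].T@E[:3,3])
s=env.state();print(s["eef_pos"],s["tcp_rot"],s["opening"],s["ft_force"],s["t"])
E
```

```text
top [ 358.58308933   35.75836301 1598.50776154]
scene [1338.06335048  -86.71256101 1058.4188241 ]
[187.45098196 595.99769489 214.12629466] [-3.14062669e+00 -9.61173583e-05  2.83684216e+00] 0.9974858257865786 [-0.29379116  0.15149201 -0.51493137] 0.1
```

View pics/top0.png

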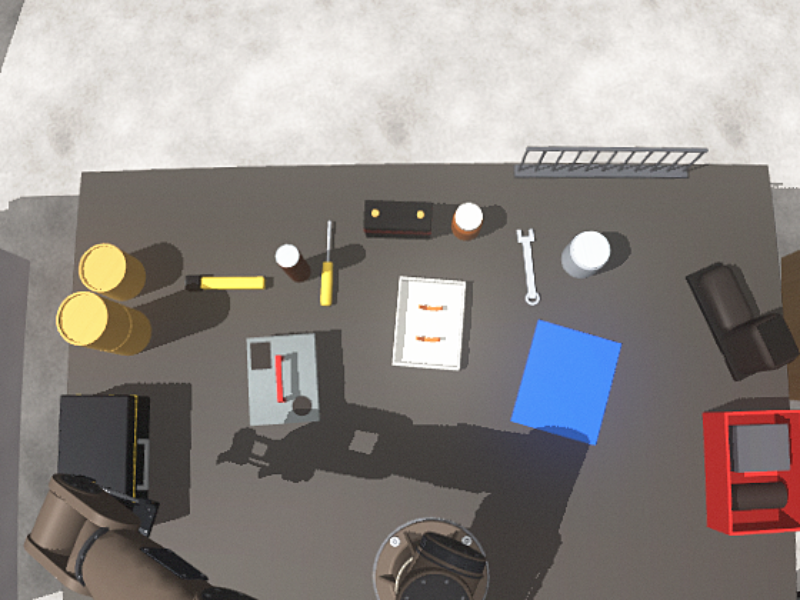

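View pics/scene0.png

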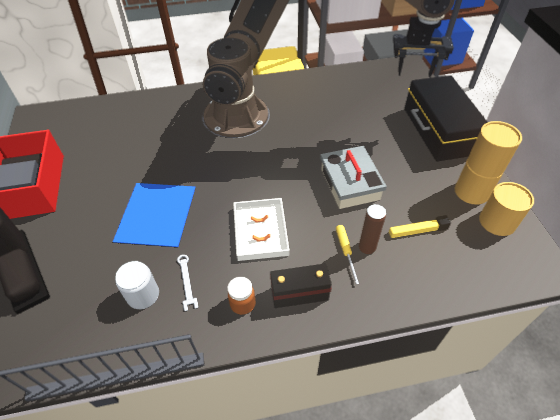

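Top view: box with cover around (283,380), tray (430,323), mat (567,382) in the 800-px image; image up = +x, left = +y. I'll enlarge the region.

Run:
```python
from h import *
im=env.read_camera("top"); cv2.imwrite("pics/top_raw.png",im)
a=cv2.resize(im[190:302,168:230],None,fx=5,fy=5,interpolation=cv2.INTER_CUBIC)
b=cv2.resize(im[190:302,270:330],None,fx=5,fy=5,interpolation=cv2.INTER_CUBIC)
cv2.imwrite("pics/crop1.png",np.hstack([a,b]))
c=env.get_calibration("top")
# mat by colour
hsv=cv2.cvtColor(im,cv2.COLOR_BGR2HSV);m=cv2.inRange(hsv,(105,150,60),(125,255,255));m[:, :340]=0
n,l,st,_=cv2.connectedComponentsWithStats(m);k=1+st[1:,4].argmax()
cn=cv2.findContours((l==k).astype(np.uint8),0,2)[0][0]
W=ray(c,cn.reshape(-1,2),4)[:,:2].astype(np.float32)
print("mat",cv2.minAreaRect(W))
```

```text
mat ((425.084716796875, -315.89849853515625), (201.1585235595703, 240.28457641601562), 73.0536117553711)
```

View pics/crop1.png

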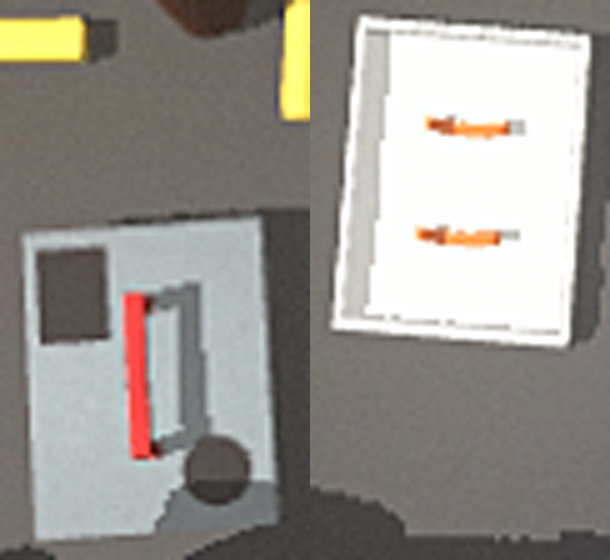

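Crop: cover corners (22,234),(262,216),(277,522),(36,540); handle ends (134,293),(143,459). Tray rim corners (362,17),(590,37),(570,347),(332,327). Two orange rests at mid-tray.

Run:
```python
from h import *
c=env.get_calibration("top")
def o(p,u0): p=np.array(p,float); return np.c_[u0+(p[:,0]+.5)/5-.5,190+(p[:,1]+.5)/5-.5]
for n,p,u0,z in(("cover",[(22,234),(262,216),(277,522),(36,540)],168,69),("handle",[(134,293),(143,459)],168,109),("tray",[(52,17),(280,37),(260,347),(22,327)],270,28)):
    W=ray(c,o(p,u0),z)[:,:2]; d=np.diff(np.r_[W,W[:1]],axis=0)
    print(n,W.mean(0).round(1),np.hypot(*d.T).round(),np.degrees(np.arctan2(d[:,1],d[:,0])).round(1))
```

```text
cover [435.4 318.8] [152. 191. 151. 191.] [ -86.2 -176.8   94.1    3.6]
handle [434.2 317.6] [101. 101.] [-176.2    3.8]
tray [560.8  -4.6] [149. 201. 152. 202.] [-95.7 175.2  84.6  -5.9]
```

```bash
cat >> h.py <<'E'
def go(P,yaw):
    s=env.state(); y0=s["tcp_rot"][2]; d=np.array(P)-s["eef_pos"]
    c,n=np.cos(y0),np.sin(y0)
    print("t%.1f"%s["t"],"shift",np.round([c*d[0]+n*d[1],n*d[0]-c*d[1],-d[2]],1),"turn",round((np.degrees(y0)-yaw+180)%360-180,1))
E
python3 -c "
from h import *
go((434.8,318.2,190),183.7)"
```

```text
t0.1 shift [-319.3 -190.8   24.2] turn -21.2
```

Request:
step_arm([
  [[-35,-21,3,-3,1],[-70,-42,6,-6,1],[-105,-63,8,-9,1],[-140,-84,10,-12,1],[-175,-105,13,-15,1],[-210,-125,16,-18,1],[-245,-146,19,-21.2,1],[-270,-161,22,-21.2,1]],
])

```text
t: 0.82
eef_pos: [398.4, 359.2, 192.5]
tcp_rot: [-3.141, 0.0, -3.074]
ft_force: [1.2, -0.5, -0.0]
opening: 1.001
grip_force: 0.0
```

```bash
python3 -c "
from h import *
go((434.8,318.2,190),183.7)"
```

```text
t0.8 shift [-33.5 -43.4   2.5] turn 0.2
```

Request:
step_arm([
  [[-18,-22,1,0,1],[-34,-43,2,0,1],[-34,-43,2,0,1],[-34,-43,2,0,1]],
])

```text
t: 1.15
eef_pos: [434.1, 320.0, 190.4]
tcp_rot: [-3.142, -0.0, -3.079]
ft_force: [-0.5, 0.7, 0.6]
opening: 1.003
grip_force: 0.0
```

Run:
```python
from h import *
c=env.get_calibration("wrist");im=env.read_camera("wrist")
# predicted cover corners / handle overlay
def rect(cx,cy,yaw,a,b,z):
    y=np.radians(yaw);R=np.array([[np.cos(y),-np.sin(y)],[np.sin(y),np.cos(y)]])
    return np.c_[np.array([(a,b),(-a,b),(-a,-b),(a,-b)])/2@R.T+[cx,cy],[z]*4]
for r in(rect(435,318.3,3.7,191,151,69),rect(434.5,318,3.7,100,12,109)):
    cv2.polylines(im,[proj(c,r).round().astype(int)],True,(0,255,0),1)
cv2.imwrite("pics/w1.png",im)
go((434.8,318.2,85),183.7)
```

```text
t1.2 shift [ -1.2  -2.6 105.5] turn -0.0
```

View pics/w1.png

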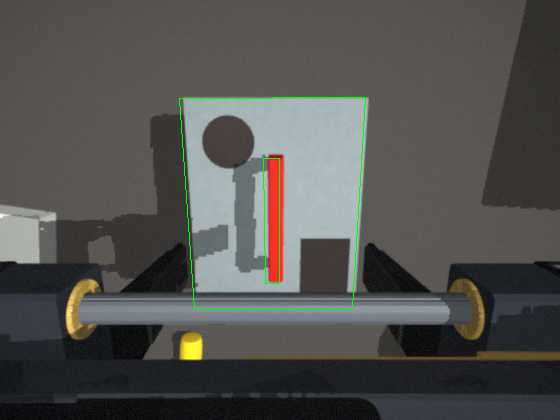

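The wrist overlay matches the cover, and the handle (centre ~276,218) is ~1 mm toward +y of the prediction. Now I'll descend.

Request:
step_arm([
  [[-1,-1.5,20,0,1],[-1,-1.5,45,0,1],[-1,-1.5,70,0,1],[-1,-1.5,90,0,1],[-1,-1.5,100,0,1],[-1,-1.5,105,0,1],[-1,-1.5,105,0,1]],
])

```text
t: 1.78
eef_pos: [434.1, 320.0, 85.2]
tcp_rot: [-3.141, -0.001, -3.075]
ft_force: [1.4, 0.1, -0.1]
opening: 1.0
grip_force: 0.0
```

Request:
step_arm([
  [[0,0,0,0,-1],[0,0,0,0,-1],[0,0,0,0,-1],[0,0,0,0,-1],[0,0,0,0,-1],[0,0,0,0,-1],[0,0,0,0,-1],[0,0,0,0,-1]],
])

```text
t: 2.45
eef_pos: [434.7, 319.5, 85.7]
tcp_rot: [3.141, 0.0, -3.076]
ft_force: [-0.2, 0.4, 0.1]
opening: 0.494
grip_force: 0.0
```

Request:
step_arm([
  [[0,0,0,0,-1],[0,0,0,0,-1],[0,0,0,0,-1],[0,0,0,0,-1],[0,0,0,0,-1],[0,0,0,0,-1],[0,0,0,0,-1],[0,0,0,0,-1]],
])

```text
t: 3.12
eef_pos: [434.6, 319.5, 85.6]
tcp_rot: [3.141, 0.0, -3.076]
ft_force: [0.3, 0.6, -0.1]
opening: 0.124
grip_force: 30.0
```

Request:
step_arm([
  [[0,0,-2,0,-1],[0,0,-5,0,-1],[0,0,-9,0,-1],[0,0,-14,0,-1],[0,0,-19,0,-1],[0,0,-25,0,-1],[0,0,-32,0,-1],[0,0,-40,0,-1]],
])

```text
t: 3.78
eef_pos: [434.6, 319.5, 126.4]
tcp_rot: [3.142, -0.0, -3.076]
ft_force: [0.4, -0.2, -3.0]
opening: 0.13
grip_force: 30.0
```

```bash
python3 -c "
from h import *
go((470,0,180),173.4);go((425.1,-315.9,100),163.1)"
```

```text
t3.8 shift [ -14.5 -321.1  -53.6] turn 10.3
t3.8 shift [  50.8 -633.4   26.4] turn 20.6
```

Request:
step_arm([
  [[0,-6,-15,0,-1],[0,-20,-28,0,-1],[-1,-42,-40,1,-1],[-3,-70,-48,2,-1],[-5,-100,-53,3,-1],[-7,-130,-54,4,-1],[-9,-160,-54,5,-1],[-10,-190,-54,6,-1]],
])

```text
t: 4.45
eef_pos: [457.1, 129.2, 180.5]
tcp_rot: [3.141, 0.001, 3.101]
ft_force: [0.5, 0.1, -2.4]
opening: 0.125
grip_force: 30.0
```

```bash
python3 -c "
from h import *
go((470,0,180),173.4);go((425.1,-315.9,100),163.1)"
```

```text
t4.5 shift [ -18.1 -128.6    0.5] turn 4.3
t4.5 shift [  14.1 -446.    80.5] turn 14.6
```

Request:
step_arm([
  [[-3,-30,0,1,-1],[-6,-60,0,2,-1],[-10,-92,0,3,-1],[-12,-125,0,4,-1],[-12,-158,0,5,-1],[-10,-191,0,6,-1],[-8,-224,0,7,-1],[-5,-255,0,8,-1]],
])

```text
t: 5.12
eef_pos: [451.6, -126.2, 180.3]
tcp_rot: [-3.141, 0.001, 2.961]
ft_force: [0.7, -0.3, -2.6]
opening: 0.124
grip_force: 30.0
```

```bash
python3 -c "
from h import *
go((425.1,-315.9,100),163.1)"
```

```text
t5.1 shift [  -7.9 -191.3   80.3] turn 6.6
```

Request:
step_arm([
  [[-1,-30,0,1,-1],[-2,-60,0,2,-1],[-3,-92,5,3,-1],[-5,-124,15,4.5,-1],[-6,-152,30,5.5,-1],[-7,-174,45,6.6,-1],[-8,-186,60,6.6,-1],[-8,-191,70,6.6,-1]],
])

```text
t: 5.78
eef_pos: [425.3, -315.5, 108.9]
tcp_rot: [-3.142, -0.0, 2.845]
ft_force: [-0.6, 0.1, -2.1]
opening: 0.125
grip_force: 30.0
```

Request:
step_arm([
  [[0,0,0,0,-1],[0,0,0,0,-1],[0,0,0,0,-1]],
])

```text
t: 6.03
eef_pos: [426.1, -313.2, 110.5]
tcp_rot: [-3.141, 0.001, 2.848]
ft_force: [-0.1, -0.4, -2.7]
opening: 0.127
grip_force: 30.0
```

Run:
```python
from h import *
go((425.1,-315.9,40),163.1)
cv2.imwrite("pics/w2.png",np.hstack([cv2.resize(env.read_camera("wrist"),(400,300)),cv2.resize(env.read_camera("top")[200:335,330:510],(400,300))]))
```

```text
t6.0 shift [ 0.2 -2.9 70.5] turn 0.1
```

View pics/w2.png

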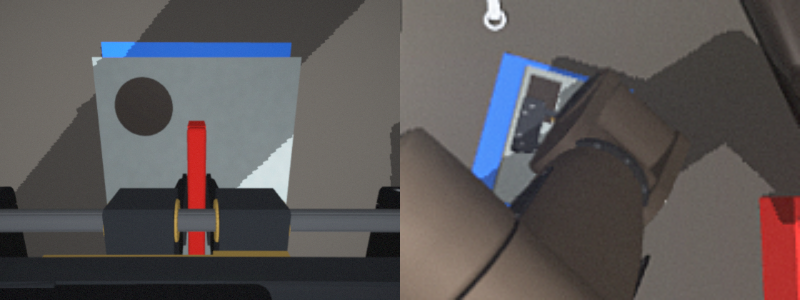

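The cover hangs level and aligned with the mat. I'll lower it slowly.

Request:
step_arm([
  [[0,-1.5,12,0,-1],[0,-3,28,0,-1],[0,-3,43,0,-1],[0,-3,54,0,-1],[0,-3,61,0,-1],[0,-3,65,0,-1],[0,-3,67,0,-1],[0,-3,68,0,-1]],
])

```text
t: 6.8
eef_pos: [425.2, -316.6, 41.9]
tcp_rot: [-3.141, 0.001, 2.848]
ft_force: [0.4, 0.0, -3.4]
opening: 0.124
grip_force: 30.0
```

Request:
step_arm([
  [[0,0,0.5,0,-1],[0,0,1,0,-1],[0,0,1.5,0,-1],[0,0,2,0,-1],[0,0,2.5,0,-1],[0,0,2.5,0,-1]],
])

```text
t: 7.3
eef_pos: [424.9, -316.8, 39.6]
tcp_rot: [-3.141, 0.0, 2.847]
ft_force: [-0.6, 1.8, 5.2]
opening: 0.121
grip_force: 30.0
```

Request:
step_arm([
  [[0,0,0,0,0.2],[0,0,0,0,0.2],[0,0,0,0,0.2],[0,0,0,0,0.2],[0,0,0,0,0.2],[0,0,0,0,0.2],[0,0,0,0,0.2]],
])

```text
t: 7.88
eef_pos: [424.8, -316.7, 39.0]
tcp_rot: [3.141, -0.0, 2.847]
ft_force: [0.1, 0.0, -0.4]
opening: 0.556
grip_force: 0.0
```

Request:
step_arm([
  [[0,0,-5,0,0.5],[0,0,-15,0,0.6],[0,0,-35,0,0.6],[0,0,-65,0,0.6],[0,0,-100,0,0.6],[0,0,-135,0,0.6],[0,0,-150,0,0.6]],
])

```text
t: 8.47
eef_pos: [425.6, -317.3, 194.2]
tcp_rot: [-3.139, 0.005, 2.847]
ft_force: [0.4, -0.3, -0.6]
opening: 0.801
grip_force: 0.0
```

Run:
```python
from h import *
go((450,100,220),175);go((450,310,220),183.7)
im=env.read_camera("top")
c=env.get_calibration("top")
def rect(cx,cy,yaw,a,b,z):
    y=np.radians(yaw);R=np.array([[np.cos(y),-np.sin(y)],[np.sin(y),np.cos(y)]])
    return np.c_[np.array([(a,b),(-a,b),(-a,-b),(a,-b)])/2@R.T+[cx,cy],[z]*4]
k=cv2.resize(im[190:302,168:230],None,fx=5,fy=5,interpolation=cv2.INTER_CUBIC)
for r in(rect(435,318.6,3.7,180,140,66),rect(435,318.6,3.7,172,132,66)):
    p=(proj(c,r)-[168,190]+.5)*5-.5
    cv2.polylines(k,[p.round().astype(int)],True,(0,255,0),1)
cv2.imwrite("pics/box.png",k)
```

```text
t8.5 shift [ 97.6 406.4 -25.8] turn -11.9
t8.5 shift [158.5 607.4 -25.8] turn -20.6
```

View pics/box.png

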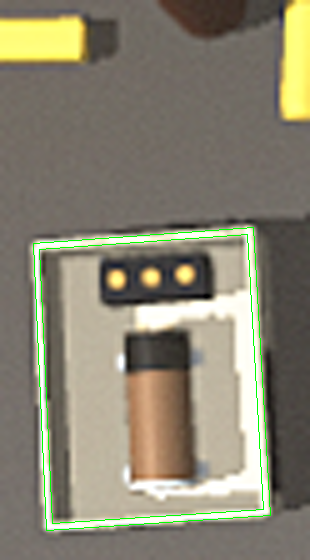

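Box view: terminal block at top (+x), capacitor from about (157,332) to (164,480) with its black end toward +x; box outline matches the prediction.

Run:
```python
from h import *
c=env.get_calibration("top")
p=np.array([(126,335),(189,331),(196,478),(133,482)],float);p=np.c_[168+(p[:,0]+.5)/5-.5,190+(p[:,1]+.5)/5-.5]
for z in(32,53):
    W=ray(c,p,z)[:,:2];a=(W[0]+W[1])/2;b=(W[2]+W[3])/2
    print(z,(a+b)/2,np.hypot(*(a-b)),np.degrees(np.arctan2(*(a-b)[::-1])),np.hypot(*(W[0]-W[1])))
```

```text
32 [418.60360781 317.46576922] 93.66127615644635 3.354050540814612 40.69954045196204
53 [417.79899584 313.68930818] 92.40568914463573 3.35405054081463 40.15393808057447
```

Request:
step_arm([
  [[2,35,-6,-2,0.6],[6,75,-12,-4,0.6],[12,115,-18,-6,0.7],[22,155,-24,-8,0.8],[35,195,-24,-9,1],[48,235,-24,-10,1],[60,275,-24,-11,1],[72,315,-24,-12,1]],
])

```text
t: 9.18
eef_pos: [446.6, 6.6, 213.7]
tcp_rot: [3.142, 0.001, 3.057]
ft_force: [1.6, -0.3, 0.2]
opening: 0.998
grip_force: 0.0
```

```bash
python3 -c "
from h import *
go((413,317.2,185),183.7)"
```

```text
t9.2 shift [ 59.7 306.7  28.7] turn -8.5
```

Request:
step_arm([
  [[2,38,0,-1.5,1],[6,77,0,-3,1],[12,116,3,-4.5,1],[20,155,6,-6,1],[30,194,10,-7,1],[40,232,14,-8.5,1],[50,265,18,-8.5,1],[56,290,23,-8.5,1]],
])

```text
t: 9.85
eef_pos: [414.9, 300.9, 190.5]
tcp_rot: [3.141, 0.0, -3.077]
ft_force: [1.5, 0.4, 0.0]
opening: 1.002
grip_force: 0.0
```

Request:
step_arm([
  [[6,14,3,0,1],[6,14,3,0,1],[6,14,3,0,1]],
])

```text
t: 10.1
eef_pos: [408.7, 312.2, 187.2]
tcp_rot: [-3.141, -0.0, -3.076]
ft_force: [-0.7, -0.3, 0.6]
opening: 0.999
grip_force: 0.0
```

Run:
```python
from h import *
go((414,317.3,110),183.6)
c=env.get_calibration("wrist");im=env.read_camera("wrist")
def rect(cx,cy,yaw,a,b,z):
    y=np.radians(yaw);R=np.array([[np.cos(y),-np.sin(y)],[np.sin(y),np.cos(y)]])
    return np.c_[np.array([(a,b),(-a,b),(-a,-b),(a,-b)])/2@R.T+[cx,cy],[z]*4]
for r in(rect(435,318.6,3.7,180,140,66),rect(413,317.2,3.7,100,42,32)):
    cv2.polylines(im,[proj(c,r).round().astype(int)],True,(0,255,0),1)
cv2.imwrite("pics/w3.png",im)
```

```text
t10.1 shift [-5.6  4.8 77.2] turn 0.1
```

View pics/w3.png

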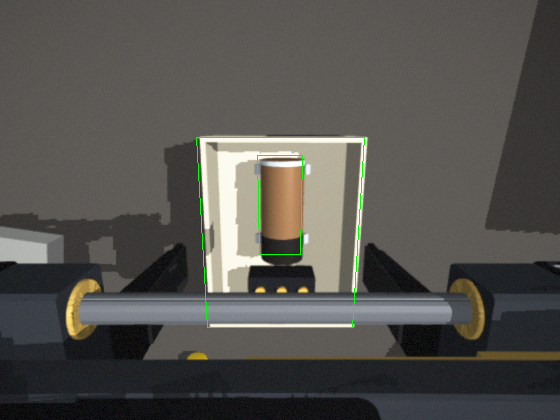

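The capacitor spans about v 157–264 and u 260–303 in the picture; I'll fit a projected cylinder to that.

Run:
```python
from h import *
c=env.get_calibration("wrist")
E=np.array(c["extrinsics"]);print("cam",-E[:3,:3].T@E[:3,3])
a=np.linspace(0,2*np.pi,72)
y=np.radians(3.6)
for x,yy in((413,317.2),(415,318),(417,318),(419,318)):
    L=np.array([(s,21*np.cos(t),21*np.sin(t)) for s in np.linspace(-50,50,21) for t in a])
    P=np.c_[x+L[:,0]*np.cos(y)-L[:,1]*np.sin(y),yy+L[:,0]*np.sin(y)+L[:,1]*np.cos(y),32+L[:,2]]
    q=proj(c,P);print(x,yy,q.min(0).round(1),q.max(0).round(1))
```

```text
cam [336.85028366 307.54200271 356.9644644 ]
413 317.2 [257.9 152.9] [302.3 261.5]
415 318 [258.6 155. ] [302.9 263.5]
417 318 [258.5 157. ] [302.8 265.4]
419 318 [258.4 159. ] [302.6 267.4]
```

```bash
python3 -c "
from h import *
go((416,318.2,13),183.6)"
```

```text
t10.2 shift [ -7.2   6.1 174.4] turn 0.1
```

Request:
step_arm([
  [[-3,3,20,0,0.4],[-7,6,45,0,0.4],[-7,6,70,0,0.4],[-7,6,85,0,0.4],[-7,6,90,0,0.4],[-7,6,90,0,0.4],[-7,6,90,0,0.4]],
])

```text
t: 10.73
eef_pos: [416.5, 318.0, 98.0]
tcp_rot: [3.141, 0.001, -3.079]
ft_force: [-0.4, 0.7, 0.5]
opening: 0.698
grip_force: 0.0
```

```bash
python3 -c "
from h import *
go((416,318.2,13),183.6);print(env.state()['opening'],env.state()['eef_pos'])"
```

```text
t10.7 shift [ 0.5  0.3 85. ] turn -0.0
0.6980456693818102 [416.49381621 317.97642321  97.9645474 ]
```

Request:
step_arm([
  [[0,0,18,0,0.4],[0,0,38,0,0.4],[0,0,55,0,0.4],[0,0,68,0,0.4],[0,0,77,0,0.4],[0,0,82,0,0.4],[0,0,84.5,0,0.4],[0,0,84.5,0,0.4]],
])

```text
t: 11.4
eef_pos: [416.1, 318.5, 13.0]
tcp_rot: [3.141, 0.001, -3.078]
ft_force: [-0.2, 0.3, 1.0]
opening: 0.704
grip_force: 0.0
```

Request:
step_arm([
  [[0,0,0,0,-1],[0,0,0,0,-1],[0,0,0,0,-1],[0,0,0,0,-1],[0,0,0,0,-1],[0,0,0,0,-1],[0,0,0,0,-1],[0,0,0,0,-1]],
])

```text
t: 12.07
eef_pos: [416.1, 318.8, 13.0]
tcp_rot: [3.141, 0.001, -3.078]
ft_force: [-1.0, 4.0, 5.0]
opening: 0.441
grip_force: 30.0
```

Request:
step_arm([
  [[0,0,-2,0,-1],[0,0,-6,0,-1],[0,0,-13,0,-1],[0,0,-23,0,-1],[0,0,-36,0,-1],[0,0,-52,0,-1],[0,0,-70,0,-1],[0,0,-90,0,-1]],
])

```text
t: 12.73
eef_pos: [415.6, 318.1, 104.0]
tcp_rot: [-3.141, -0.0, -3.078]
ft_force: [-0.7, -0.2, -1.9]
opening: 0.435
grip_force: 30.0
```

Request:
step_arm([
  [[0,0,-20,0,-1],[0,0,-35,0,-1],[0,0,-40,0,-1],[0,0,-40,0,-1],[0,0,-40,0,-1]],
])

```text
t: 13.15
eef_pos: [415.6, 318.2, 142.6]
tcp_rot: [3.142, 0.0, -3.078]
ft_force: [-0.6, -0.0, -2.4]
opening: 0.436
grip_force: 30.0
```

Run:
```python
from h import *
go((560.8,-4.6,90),174.6)
cv2.imwrite("pics/w4.png",env.read_camera("wrist"))
s=env.state();print(s["moment"],s["eef_pos"])
c=env.get_calibration("wrist")
a=np.linspace(0,2*np.pi,72);y=np.radians(3.6)
for d in(0,3):
    L=np.array([(s_,21*np.cos(t),21*np.sin(t)) for s_ in np.linspace(-50,50,21) for t in a])
    P=np.c_[s["eef_pos"][0]+d+L[:,0]*np.cos(y)-L[:,1]*np.sin(y),s["eef_pos"][1]+L[:,0]*np.sin(y)+L[:,1]*np.cos(y),s["eef_pos"][2]+19+L[:,2]]
    q=proj(c,P);print(d,q.min(0).round(1),q.max(0).round(1))
```

```text
t13.2 shift [-124.4 -331.4   52.6] turn 9.0
[0.03818936 0.00814857 0.04753802] [415.485522   318.13267059 142.03854078]
0 [226.3 171.4] [321.1 400. ]
3 [226.1 177.3] [320.5 405.4]
```

View pics/w4.png

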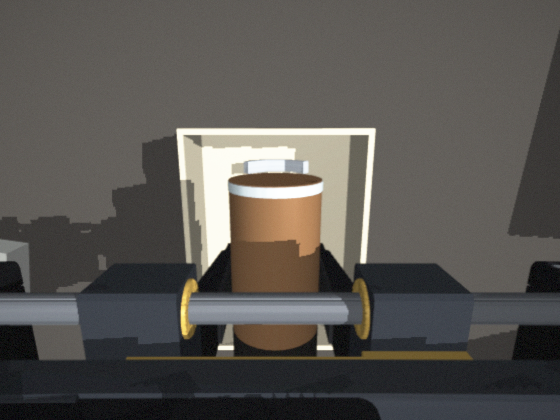

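The capacitor is held level, about 1 mm off-centre along its axis. I'll carry it to the tray.

Request:
step_arm([
  [[-4,-10,-5,0,-1],[-12,-32,-8,1,-1],[-23,-60,-8,2,-1],[-35,-92,-8,3.5,-1],[-47,-125,-8,5,-1],[-59,-158,-8,6.5,-1],[-71,-190,-8,8,-1],[-83,-222,-8,9,-1]],
])

```text
t: 13.87
eef_pos: [513.0, 99.7, 150.1]
tcp_rot: [-3.141, -0.001, 3.046]
ft_force: [0.5, 1.3, -2.2]
opening: 0.436
grip_force: 30.0
```

```bash
python3 -c "
from h import *
go((559.6,-4.5,100),174.6)"
```

```text
t13.9 shift [-56.3 -99.3  50.1] turn -0.1
```

Request:
step_arm([
  [[-14,-25,3,0,-1],[-28,-50,10,0,-1],[-40,-71,20,0,-1],[-49,-86,30,0,-1],[-54,-95,40,0,-1],[-56,-99,46,0,-1],[-56,-99,50,0,-1],[-56,-99,50,0,-1]],
])

```text
t: 14.53
eef_pos: [558.5, -1.2, 99.7]
tcp_rot: [3.141, -0.002, 3.048]
ft_force: [-1.4, 0.4, -2.0]
opening: 0.435
grip_force: 30.0
```

Request:
step_arm([
  [[0,0,0,0,-1],[0,0,0,0,-1]],
])

```text
t: 14.7
eef_pos: [559.2, -0.8, 101.1]
tcp_rot: [3.141, 0.0, 3.049]
ft_force: [1.0, 0.9, -1.8]
opening: 0.438
grip_force: 30.0
```

Run:
```python
from h import *
go((559.6,-4.5,13),174.6)
c=env.get_calibration("wrist");im=env.read_camera("wrist")
def rect(cx,cy,yaw,a,b,z):
    y=np.radians(yaw);R=np.array([[np.cos(y),-np.sin(y)],[np.sin(y),np.cos(y)]])
    return np.c_[np.array([(a,b),(-a,b),(-a,-b),(a,-b)])/2@R.T+[cx,cy],[z]*4]
cv2.polylines(im,[proj(c,rect(560.8,-4.6,-5.4,200,150,28)).round().astype(int)],True,(0,255,0),1)
cv2.imwrite("pics/w5.png",im)
```

```text
t14.7 shift [-0.8 -3.6 88.1] turn 0.1
```

View pics/w5.png

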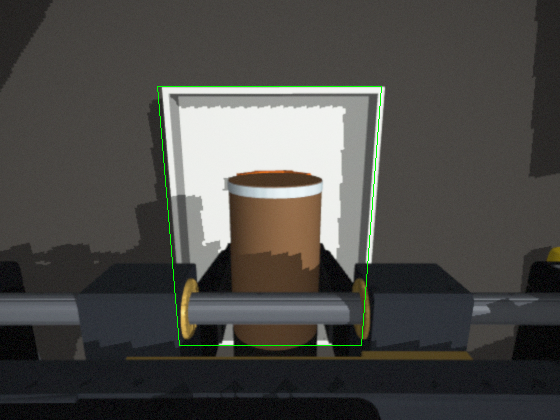

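Tray overlay agrees within ~1 mm (tray rim u 160–384, v 88–345). Now I'll align and lower.

Request:
step_arm([
  [[-0.5,-2,5,0,-1],[-0.8,-3.4,18,0,-1],[-0.8,-3.4,35,0,-1],[-0.8,-3.4,50,0,-1],[-0.8,-3.4,60,0,-1],[-0.8,-3.4,68,0,-1],[-0.8,-3.4,73,0,-1],[-0.8,-3.4,75,0,-1]],
])

```text
t: 15.42
eef_pos: [559.7, -5.1, 25.1]
tcp_rot: [3.141, -0.0, 3.048]
ft_force: [-0.3, -0.2, -2.5]
opening: 0.44
grip_force: 30.0
```

Request:
step_arm([
  [[0,0,2,0,-1],[0,0,4,0,-1],[0,0,6,0,-1],[0,0,8,0,-1],[0,0,9,0,-1],[0,0,10,0,-1],[0,0,10,0,-1]],
])

```text
t: 16.0
eef_pos: [559.9, -5.0, 16.0]
tcp_rot: [3.141, 0.0, 3.048]
ft_force: [0.2, 1.0, 2.1]
opening: 0.434
grip_force: 30.0
```

```bash
python3 -c "
from h import *
go((559.6,-4.5,13),174.6)"
```

```text
t16.0 shift [0.3 0.4 3. ] turn 0.0
```

Request:
step_arm([
  [[0,0.5,0,0,-1],[0,1,0,0,-1],[0,1,0.5,0,-1],[0,1,0.5,0,-1]],
])

```text
t: 16.33
eef_pos: [559.9, -4.1, 15.1]
tcp_rot: [3.141, 0.0, 3.048]
ft_force: [-0.8, 0.6, 0.1]
opening: 0.437
grip_force: 30.0
```

Request:
step_arm([
  [[0,0,0.5,0,-1],[0,0,0.5,0,-1],[0,0,0.5,0,-1]],
])

```text
t: 16.58
eef_pos: [559.9, -4.0, 14.9]
tcp_rot: [3.141, 0.0, 3.048]
ft_force: [-1.0, 2.2, 4.6]
opening: 0.433
grip_force: 30.0
```

Request:
step_arm([
  [[0,0.5,0,0,-1],[0,1,0,0,-1],[0,1,0,0,-1]],
])

```text
t: 16.83
eef_pos: [559.8, -3.1, 14.4]
tcp_rot: [3.142, -0.0, 3.048]
ft_force: [0.4, -0.3, -1.8]
opening: 0.434
grip_force: 30.0
```

Request:
step_arm([
  [[0,0,0.4,0,-1],[0,0,0.8,0,-1],[0,0,0.8,0,-1],[0,0,0.8,0,-1]],
])

```text
t: 17.17
eef_pos: [559.9, -3.0, 14.0]
tcp_rot: [3.141, 0.0, 3.048]
ft_force: [-2.1, 2.2, 4.4]
opening: 0.434
grip_force: 30.0
```

Request:
step_arm([
  [[0,0.4,0,0,-1],[0,0.8,0,0,-1],[0,0.8,0,0,-1]],
])

```text
t: 17.42
eef_pos: [560.0, -2.4, 13.6]
tcp_rot: [3.142, -0.0, 3.048]
ft_force: [0.3, 0.6, -1.8]
opening: 0.434
grip_force: 30.0
```

Request:
step_arm([
  [[0,0,0.4,0,-1],[0,0,0.8,0,-1],[0,0,0.8,0,-1],[0,0,0.8,0,-1]],
])

```text
t: 17.75
eef_pos: [560.0, -2.3, 13.2]
tcp_rot: [3.141, 0.0, 3.048]
ft_force: [-1.3, 2.1, 4.3]
opening: 0.436
grip_force: 30.0
```

Request:
step_arm([
  [[0,0.4,0,0,-1],[0,0.6,0,0,-1],[0,0.6,0.5,0,-1],[0,0.6,0.5,0,-1],[0,0.6,0.5,0,-1]],
])

```text
t: 18.17
eef_pos: [560.2, -2.0, 12.9]
tcp_rot: [-3.141, 0.0, 3.048]
ft_force: [-2.6, -2.5, 7.4]
opening: 0.438
grip_force: 30.0
```

Both V faces are in contact now, so it's seated. I'll release gradually.

Request:
step_arm([
  [[0,0,0,0,-0.05],[0,0,0,0,0.1],[0,0,0,0,0.3],[0,0,0,0,0.3],[0,0,0,0,0.3],[0,0,0,0,0.3],[0,0,0,0,0.3]],
])

```text
t: 18.75
eef_pos: [560.1, -1.7, 12.4]
tcp_rot: [3.141, -0.0, 3.048]
ft_force: [0.1, 0.2, 0.5]
opening: 0.65
grip_force: 0.0
```

Request:
step_arm([
  [[0,0,-4,0,0.3],[0,0,-12,0,0.3],[0,0,-25,0,0.3],[0,0,-45,0,0.3],[0,0,-75,0,0.3],[0,0,-110,0,0.3],[0,0,-150,0,0.3],[0,0,-180,0,0.3]],
])

```text
t: 19.42
eef_pos: [560.1, -1.8, 196.3]
tcp_rot: [3.142, 0.002, 3.048]
ft_force: [-0.9, 0.6, -0.4]
opening: 0.648
grip_force: 0.0
```

Request:
step_arm([
  [[25,25,0,0,0.3],[50,60,0,0,0.3],[75,95,0,0,0.3],[95,130,0,0,0.3],[95,165,0,0,0.3],[95,200,0,0,0.3],[95,200,0,0,0.3],[95,200,0,0,0.3]],
])

```text
t: 20.08
eef_pos: [483.8, 207.6, 193.1]
tcp_rot: [3.141, 0.001, 3.051]
ft_force: [-0.8, -0.4, -0.1]
opening: 0.651
grip_force: 0.0
```

Run:
```python
from h import *
im=env.read_camera("top");c=env.get_calibration("top")
def rect(cx,cy,yaw,a,b,z):
    y=np.radians(yaw);R=np.array([[np.cos(y),-np.sin(y)],[np.sin(y),np.cos(y)]])
    return np.c_[np.array([(a,b),(-a,b),(-a,-b),(a,-b)])/2@R.T+[cx,cy],[z]*4]
k=cv2.resize(im[185:325,265:450],None,fx=4,fy=4,interpolation=cv2.INTER_CUBIC)
for r in(rect(425.1,-315.9,-17,191,151,23),rect(560.8,-4.6,-5.4,100,42,32)):
    cv2.polylines(k,[((proj(c,r)-[265,185]+.5)*4-.5).round().astype(int)],True,(0,255,0),1)
cv2.imwrite("pics/end.png",k)
s=env.state();print(s["t"],s["eef_pos"])
```

```text
20.1333 [483.80737499 206.45983012 192.91519206]
```

View pics/end.png

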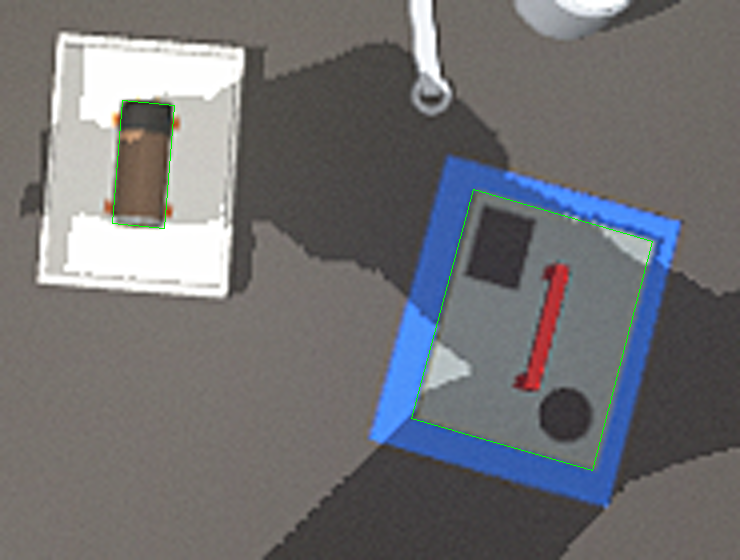

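The capacitor lies centred in the rests (spans 122,100 to 164,228, matching the outline). The cover is centred on the mat, handle up. The gripper is open and clear.

```bash
python3 -c "
from cell import env
print(env.job_done())"
```

```text
the job is handed in; nothing more can be done
None
```

The cover is flat and handle up in the middle of the blue mat, the capacitor lies centred in the tray's two rests, and the gripper is open and clear. I handed the job in at about 20 s; no verdict came back.

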